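# Turn the silk screen over the fin onto the print board

## Task

The rinsed silk screen lies mesh side up on the grey stand; get it ready for printing. Lever up its overhanging outer edge until it stands on its inner edge on the wooden block beside the steel fin, then bring it over the fin and lower it gently, without letting it slam or fall, so that it lies flat and mesh side down on the green print board and the wooden block, square to the fin, its inner edge close to the fin and its ends level with the ends of the green board. Leave it there and leave the bottles, tub and tray alone.

Things in the scene. Friction and masses are not known exactly. Their poses are not given: they have to be found in the camera images.
- screen: silk screen: frame, alloy on the mesh side, wood on the other, 170 mm long (its x), 140 wide (y), 16 thick, 0.25 to 0.5 kg. Olive mesh panel flush with the +z face; the other face is hollow, in bars 22 mm wide. Origin: centre of the hollow face; z points to the mesh face (up at the start). Starts loose on stand and block, inner long edge 5 to 20 mm from the fin, up to 25 mm off along it, a bit skewed
- rail: fixed pale wooden block 240 mm long (its x), 110 wide (y), top 50 mm above the table, with a steel fin along the middle of its top: 10 mm thick, 240 long, 28 high. Origin: centre of the block's underside, on the table; the fin runs along its x axis at y = 0. The stand is on one side of it and the board on the other; which is which varies
- stand: fixed grey stand 230 mm (its x) by 60 (y), top 50 mm above the table, level with the block beside it. Origin: centre of its underside; axes parallel to the rail's, middle 86 mm from the fin's middle. At the start the screen's outer long edge overhangs its outer side by 33 to 47 mm, with only air beneath down to the table
- board: fixed light green print board 170 mm (its x) by 60 (y), top 50 mm above the table, level with the block beside it. Origin: centre of its underside; axes parallel to the rail's, middle 86 mm from the fin's middle. A screen laid on it with its inner edge by the fin overhangs its outer side by about 30 to 50 mm
- dye_green: bystander: green squeeze bottle with orange nozzle, 60 mm across, 175 mm tall, standing; origin at the centre of its foot
- dye_yellow: bystander: yellow squeeze bottle with orange nozzle, 60 mm across, 175 mm tall, standing; origin at the centre of its foot
- tub: bystander: open yellow plastic tub 150 x 130 mm, 100 mm high; origin at the centre of its underside
- tray: bystander: open red plastic tray 240 x 170 mm, 60 mm high; origin at the centre of its underside
Not all that is in view belongs to the job. There is more than one size of the screen; the one meant has the size given above.

How it is judged:
By the outcome, as a careful person would: the job done as asked, in the order asked, and still so for the second after the job is handed in, with the robot touching nothing.
It also fails if it takes over 61 s, if anything falls off the work surface, if the arm or the gripper's body presses on something with over 40 N, if the wrist force passes 120 N, or if a joint passes its speed limit or range.

## Robot

A 6-joint arm with a two-finger parallel gripper is mounted at the origin on the work surface. World frame = base frame: x ahead of the robot, y to its left, z up, the work surface at z = 0. Lengths are in m, angles in rad, forces in N, time in s.
With the tool pointing down it reaches from about 0.35 to 0.725 m from the base axis. Payload 4.3 kg.
Tool frame: the origin (TCP) lies midway between the tips of the shut fingers; the grasp point (between the pads) lies 19 mm behind it; z points along the fingers, y is the line along which they close (so a half turn about z gives the same grasp; the last joint's range is limited). The gripper opens to 85 mm and grips with 20 to 120 N. Pads are 22 mm wide; open, the fingers measure 114 mm over their backs; the gripper's body (76 mm by 85 mm) begins 54 mm behind the grasp point. The pads swing forward as they close: fully open they stand 13 mm farther back than shut.
Start: joints at [-1.272, 0.377, 0.081, 1.274, 0, 1.46], TCP at [0.229, -0.528, 0.231] pointing down, gripper open.
Joint ranges: [-2.72, 2.72], [-0.84, 1.66], [-1.02, 1.22], [-1.77, 2.12], [-1.37, 1.28], [-3.14, 3.14]. Speed limits (rad/s): [2.57, 2.57, 3.14, 3.14, 3.14, 3.14].

## Interface

Orientations are given as a unit quaternion [w, x, y, z].
In Python, from plant import robot gives the robot as it stands.
- The arm moves only by the tool move_arm, never from a script. Its argument "moves" is a list of rows, each a list of 2 entries, a list of its own where there are three numbers: the shift along the tool's x, y, z in cm, then the turn about the tool's z in rad. A call has 1 to 12 rows; each row is the pose to reach, as a shift and turn from the pose commanded when the call began, along the tool's axes at that moment; what a row does not reach only later rows make up. A row lasts 1/10 s, in which the tool goes at most 50 mm and 8.59 degrees, less where a joint would pass 70% of its speed; a pose out of reach is approached as far as the arm can. A call with a gripper value outside its range is refused whole. "claw" is the closure, from 0 (fully open) to 1 (shut), set as the call begins (left out, the last holds). The fingers move at their own pace and stop on an object; "force" is the grip in N (left out, the last holds). Time passes only in rows, so rows that repeat a pose let the fingers close. It gives the time, the measured TCP pose, the force, the opening and the grip force at its end, in the units of the state.
- robot.state(): the state, without advancing time (a new reading comes with each control period).
- robot.grab_frame(name): name is "scene" or "side" or "wrist"; returns a dict with "img" (480x640x3 uint8, red, green, blue), "vertical_fov" (degrees; the focal length in pixels is half the picture's height over the tangent of half this angle, whatever the lens; pixels are square), "cx", "cy" (the principal point, pixels), "D" ([k1, k2, p1, p2, k3] as OpenCV has them; the pictures are not rectified), "camera_from_world" (4x4, takes a point from world to camera coordinates). Camera axes: x right, y up, looking along -z (the intrinsics and any distortion apply to the point x, -y, -z); pixel columns grow to the right and rows downward; lengths in m; the calibration is good to about 2 mm. A picture is of the moment at which its call begins. There is no depth.
- robot.hand_in(): hands the job in; it is judged then, once.
The state is a dict: "clock": time; "joint_pos": joint angles; "qvel": joint speeds; "joint_torque": joint torques, N m; "eef_pos": TCP position; "eef_rot": TCP orientation; "ft_force": force on the tool from outside, world axes, zero at the start; "ft_torque": the same for the moment, N m; "finger_gap": opening from 0.0 (shut) to 1.0 (fully open); "finger_force": force on a finger pad.
Only numpy, scipy, OpenCV 4.12 (cv2) and the standard library are available. Lean on these libraries where they do the work, as an engineer would, in place of code of your own. Each camera call takes 0.05 s, during which the arm holds its last target. There are 200 camera calls.

## Working session

There is one attempt and no reset: what is moved stays moved. The work goes in short steps, Python scripts to look and compute and a tool call to move; the robot and the scene stay as the last step left them, time stands still between calls to the robot, and variables do not carry over. Pictures are saved under pics/ and viewed, at most 10 in all, crops included, and the job is handed in when it is done.

Besides the shell and the picture viewer there is one more tool, called as name(argument=value, ...) on one line, values as JSON. move_arm: Moves the arm, as the interface text tells. Its arguments: {"type":"object","properties":{"moves":{"type":"array","items":{"type":"array"}},"claw":{"type":"number"},"force":{"type":"number"}},"required":["moves"]}

```bash
ls; mkdir -p pics; cat > h.py <<'E'
import numpy as np, cv2
from plant import robot
def K(f):
    h=f["img"].shape[0]; fl=h/2/np.tan(np.radians(f["vertical_fov"])/2)
    return np.array([[fl,0,f["cx"]],[0,fl,f["cy"]],[0,0,1.]])
def ray(f,px):
    u=cv2.undistortPoints(np.array(px,float).reshape(-1,1,2),K(f),np.array(f["D"],float)).reshape(-1,2)
    T=np.array(f["camera_from_world"]);R=T[:3,:3];o=-R.T@T[:3,3]
    return o,(np.c_[u[:,0],-u[:,1],-np.ones(len(u))])@R
def atz(f,px,z):
    o,d=ray(f,px); return o+d*((z-o[2])/d[:,2])[:,None]
def proj(f,P):
    T=np.array(f["camera_from_world"]);c=np.array(P,float).reshape(-1,3)@T[:3,:3].T+T[:3,3]
    return cv2.projectPoints(c*[1,-1,-1],np.zeros(3),np.zeros(3),K(f),np.array(f["D"],float))[0].reshape(-1,2)
def save(f,n): cv2.imwrite("pics/"+n,f["img"][:,:,::-1])
E
python3 - <<'E'
from h import *
import pickle
fs={n:robot.grab_frame(n) for n in("scene","side")}
pickle.dump(fs,open("f0.pkl","wb"))
for n in fs: save(fs[n],n+"0.png"); T=np.array(fs[n]["camera_from_world"]); print(n,-T[:3,:3].T@T[:3,3],fs[n]["D"],fs[n]["vertical_fov"])
print(robot.state())
E
```

```text
pics
scene [ 1.51479468 -0.31317556  1.13017855] [-0.07396591  0.          0.          0.          0.        ] 46.04170893849263
side [-0.01235915  0.87378742  1.32476347] [-0.03526478  0.          0.          0.          0.        ] 49.17279416736411
{'clock': 0.1, 'joint_pos': array([-1.27229737e+00,  3.78010850e-01,  7.97671081e-02,  1.27442229e+00,
        1.12485903e-06,  1.46053520e+00]), 'qvel': array([ 0.00149708, -0.00053512,  0.00194151, -0.00130985, -0.00181929,
        0.00026417]), 'joint_torque': array([ 1.56048489e-03, -4.64695215e+01,  2.70582175e+01,  1.20427308e-02,
       -1.32625282e-04, -6.94230380e-06]), 'eef_pos': array([ 0.22839638, -0.5270437 ,  0.23044537]), 'eef_rot': array([-9.30766073e-04,  9.79186572e-01,  2.02960054e-01, -8.72973594e-05]), 'ft_force': array([ 1.0187976 , -0.32661184, -0.10974539]), 'ft_torque': array([-0.03809917, -0.03182815, -0.02710021]), 'finger_force': 0.0, 'finger_gap': 0.9992088490915673}
```

View pics/scene0.png

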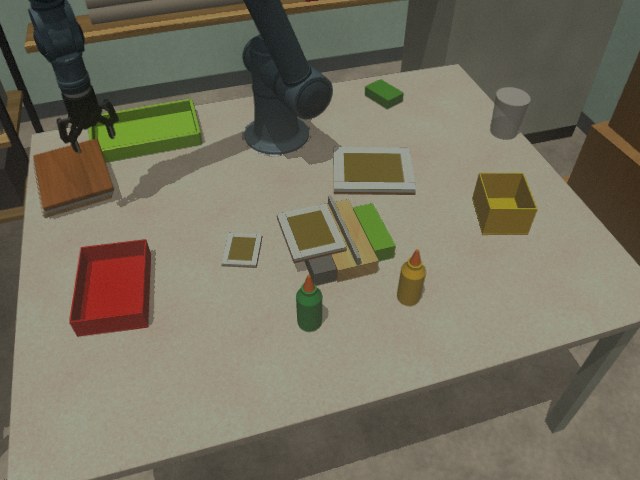

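View pics/side0.png

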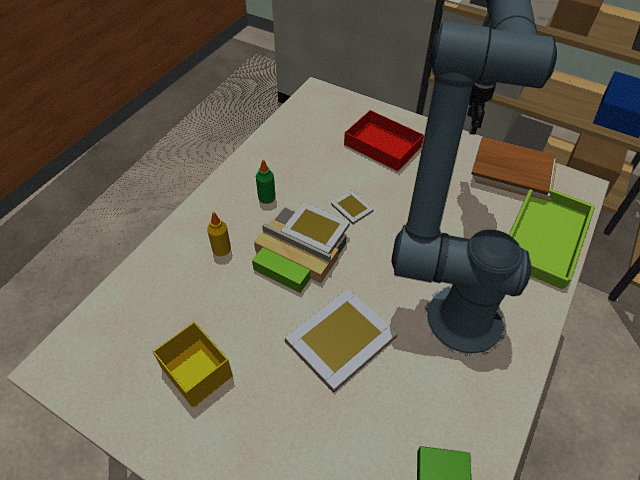

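Scene view: three screens: small at (242,249), medium on the stand at (311,232) and large at (373,170). The medium one fits, because it rests on the stand and block beside the fin. The board is to its right at (375,232). I'll confirm this in an enlarged crop.

```bash
python3 - <<'E'
from h import *
import pickle
fs=pickle.load(open("f0.pkl","rb"))
a=fs["scene"]["img"][185:285,265:405,::-1]; b=fs["side"]["img"][190:300,240:360,::-1]
cv2.imwrite("pics/c1.png",cv2.resize(a,None,fx=5.7,fy=5.7,interpolation=cv2.INTER_CUBIC))
cv2.imwrite("pics/c2.png",cv2.resize(b,None,fx=5.4,fy=5.4,interpolation=cv2.INTER_CUBIC))
E
```

```text
(no output)
```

View pics/c1.png

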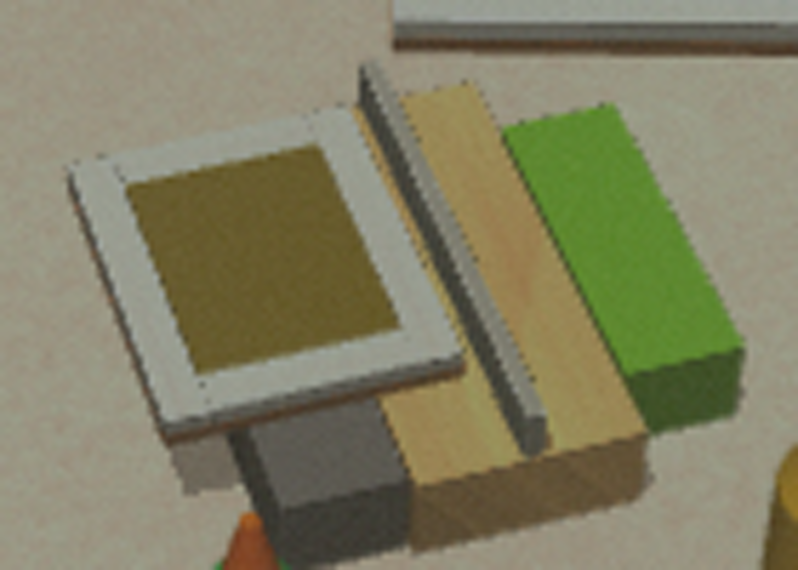

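View pics/c2.png

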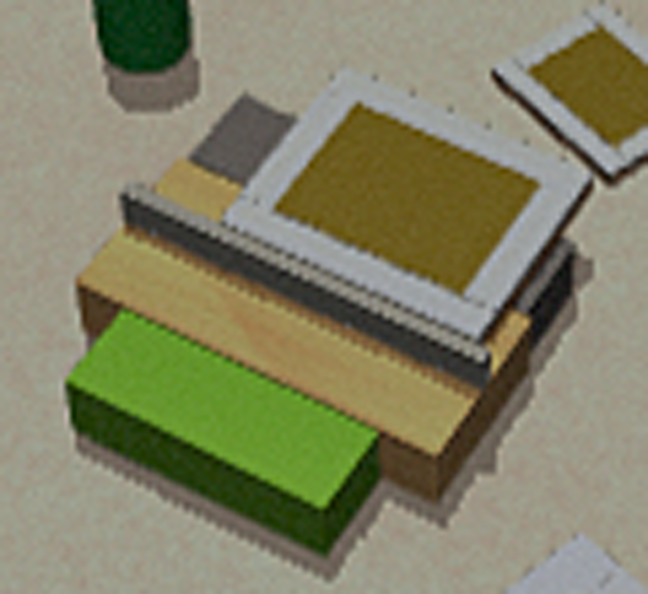

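The crops confirm it. The medium screen lies on the grey stand and pale block, its inner edge by the fin, with the green board on the far side. Now I'll fit the poses.

```bash
cat > fit.py <<'E'
from h import *
import pickle
from scipy.optimize import least_squares
fs=pickle.load(open("f0.pkl","rb"))
cv=lambda p,s,o:(np.array(p,float)+.5)/s-.5+np.array(o)
S=lambda p:cv(p,5.7,(265,185)); D=lambda p:cv(p,5.4,(240,190))
g=lambda n,p,z:atz(fs[n],p,z)
for nm,z,a,b in [("screen",.066,[(70,168),(352,105),(462,360),(165,428)],[(592,183),(482,333),(226,217),(343,70)]),
 ("board",.05,[(503,128),(615,103),(743,347),(628,375)],[(379,433),(326,507),(66,382),(125,310)]),
 ("rail",.05,[(478,83),(648,435)],[(437,457),(78,283)]),("fin",.078,[(525,418),(545,408)],[(124,187),(488,358)])]:
    A=g("scene",S(a),z)[:,:2];B=g("side",D(b),z)[:,:2]
    print(nm,"\n",np.c_[A,B].round(4))
    if len(a)==4:
        for P in(A,B,(A+B)/2):
            u=(P[3]-P[0])+(P[2]-P[1]); print("  c",P.mean(0).round(4),"yaw",np.degrees(np.arctan2(u[1],u[0])).round(2),"L",np.linalg.norm(u)/2, "W",np.linalg.norm(P[1]-P[0]+P[2]-P[3])/2)
E
python3 fit.py
```

```text
screen 
 [[ 0.4407 -0.1045  0.4315 -0.0996]
 [ 0.4378  0.036   0.4326  0.0283]
 [ 0.6103  0.0335  0.6007  0.0306]
 [ 0.6108 -0.1039  0.6024 -0.1017]]
  c [ 0.5249 -0.0347] yaw -0.33 L 0.1713149810576738 W 0.13896662816786112
  c [ 0.5168 -0.0356] yaw 0.03 L 0.16953736354285318 W 0.13009695789658576
  c [ 0.5209 -0.0351] yaw -0.15 L 0.17042529001903356 W 0.1345301343405979
board 
 [[0.4583 0.1067 0.4529 0.1062]
 [0.4573 0.1651 0.4525 0.1625]
 [0.6262 0.164  0.6205 0.1655]
 [0.6271 0.1076 0.6207 0.1068]]
  c [0.5422 0.1358] yaw -0.03 L 0.1688873571838377 W 0.05741896004968142
  c [0.5367 0.1353] yaw 0.62 L 0.16793408057435646 W 0.05747994174752042
  c [0.5394 0.1356] yaw 0.29 L 0.1684079968717804 W 0.057448597743340955
rail 
 [[0.4244 0.1054 0.4175 0.1038]
 [0.6633 0.1034 0.6548 0.1044]]
fin 
 [[0.6607 0.0449 0.6576 0.0498]
 [0.6578 0.0552 0.417  0.0496]]
```

```bash
python3 - <<'E'
from h import *
import pickle
f=pickle.load(open("f0.pkl","rb"))["scene"]
for n,p in dict(green=(310,326),yellow=(409,300),small=(242,266),large=(373,190),tub=(505,230)).items(): print(n,atz(f,[p],0)[0].round(3))
# move 1 in tool axes
from scipy.spatial.transform import Rotation as R
s=robot.state(); q=s["eef_rot"]; M=R.from_quat(q[[1,2,3,0]]).as_matrix()
print(M.round(3)); print((M.T@(np.array([.521,-.15,.10])-s["eef_pos"])*100).round(2), np.degrees(np.arctan2(M[1,0],M[0,0])))
E
```

```text
green [ 0.77  -0.108  0.   ]
yellow [0.767 0.15  0.   ]
small [ 0.537 -0.226  0.   ]
large [0.357 0.208 0.   ]
tub [0.62  0.506 0.   ]
[[ 0.918  0.397 -0.001]
 [ 0.397 -0.918  0.002]
 [ 0.    -0.002 -1.   ]]
[ 41.83 -22.94  13.1 ] 23.42021650054155
```

move_arm(moves=[[[4, -2, 0], 0], [[8, -5, 0], -0.1], [[12, -7, 0], -0.2], [[16, -9.5, 0], -0.35], [[20, -12, 0], -0.5], [[24, -14, 0], -0.65], [[28, -16.5, 0], -0.8], [[32, -19, 0], -0.9], [[36, -21.5, 0], -1.05], [[40, -23.5, 0], -1.162], [[41.8, -24.8, 3], -1.162], [[41.8, -24.8, 6], -1.162]], claw=0)

```text
clock: 1.3
eef_pos: [0.5159, -0.1314, 0.171]
eef_rot: [0.001, 0.705, 0.709, 0.001]
ft_force: [0.5, -1.3, -0.3]
finger_gap: 0.997
finger_force: 0.0
```

move_arm(moves=[[[-1, 0.5, 2], 0], [[-1, 0.5, 6], 0], [[-1, 0.5, 9], 0], [[-1, 0.5, 12], 0], [[-1, 0.5, 14], 0], [[-1, 0.5, 14.5], 0], [[-1, 0.5, 14.8], 0], [[-1, 0.5, 14.8], 0]])

```text
clock: 2.1
eef_pos: [0.519, -0.1441, 0.0239]
eef_rot: [0.0, 0.707, 0.707, 0.0]
ft_force: [-0.1, 0.2, 0.1]
finger_gap: 0.996
finger_force: 0.0
```

```bash
python3 - <<'E'
from h import *
f=robot.grab_frame("scene"); s=robot.state(); print(s["eef_pos"],s["eef_rot"],s["ft_force"])
cv2.imwrite("pics/c3.png",cv2.resize(f["img"][150:290,230:410,::-1],None,fx=4,fy=4,interpolation=cv2.INTER_CUBIC))
E
```

```text
[ 0.51943539 -0.14430699  0.02430782] [8.49090931e-04 7.07109348e-01 7.07103638e-01 3.06668179e-04] [1.10496775 0.45954235 0.43419107]
```

View pics/c3.png

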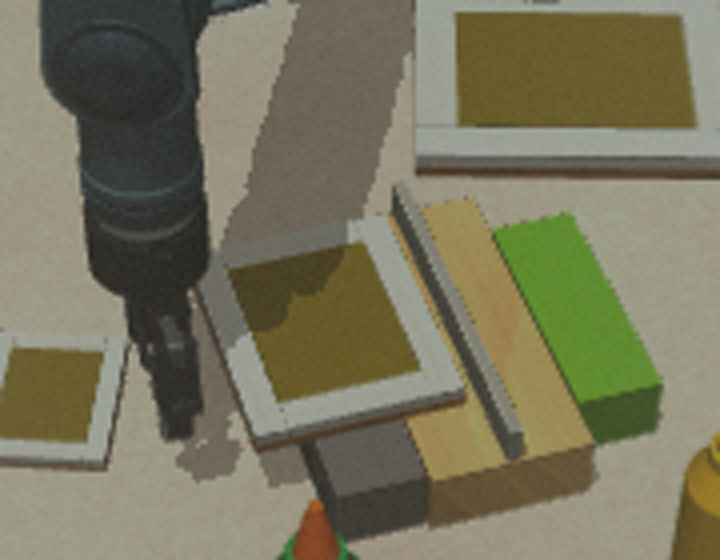

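The open fingers stand beside the outer edge, around crop pixel (175,420), clear of everything. Next I push toward the fin.

move_arm(moves=[[[1, 0, 0], 0], [[2, 0, 0], 0], [[2.5, 0, 0], 0], [[2.8, 0, 0], 0], [[3.1, 0, 0], 0], [[3.4, 0, 0], 0], [[3.4, 0, 0], 0]])

```text
clock: 2.85
eef_pos: [0.5189, -0.1099, 0.0235]
eef_rot: [0.0, 0.707, 0.707, 0.0]
ft_force: [-0.2, -0.8, 0.8]
finger_gap: 0.997
finger_force: 0.6
```

move_arm(moves=[[[0.2, 0, 0], 0], [[0.4, 0, 0], 0], [[0.6, 0, 0], 0], [[0.6, 0, 0], 0]])

```text
clock: 3.25
eef_pos: [0.5192, -0.105, 0.0235]
eef_rot: [0.001, 0.707, 0.707, -0.001]
ft_force: [0.7, -5.7, -0.7]
finger_gap: 1.0
finger_force: 2.9
```

move_arm(moves=[[[0.2, 0, 0], 0], [[0.3, 0, 0], 0], [[0.3, 0, 0], 0]])

```text
clock: 3.55
eef_pos: [0.5195, -0.1051, 0.0237]
eef_rot: [0.004, 0.707, 0.707, -0.003]
ft_force: [0.5, -14.3, -1.4]
finger_gap: 1.001
finger_force: 7.3
```

move_arm(moves=[[[0.1, 0, -0.3], 0], [[0.1, 0, -0.6], 0], [[0.1, 0, -0.9], 0], [[0.1, 0, -1.2], 0], [[0.1, 0, -1.5], 0], [[0.1, 0, -1.5], 0]])

```text
clock: 4.15
eef_pos: [0.5194, -0.1054, 0.039]
eef_rot: [0.004, 0.708, 0.707, -0.004]
ft_force: [0.1, -18.1, -2.1]
finger_gap: 1.0
finger_force: 8.8
```

```bash
python3 - <<'E'
from h import *
f=robot.grab_frame("scene"); s=robot.state(); print(s["eef_pos"],s["ft_force"])
a=cv2.resize(f["img"][170:280,250:390,::-1],None,fx=4,fy=4,interpolation=cv2.INTER_CUBIC)
cv2.imwrite("pics/c4.png",a)
E
```

```text
[ 0.51944193 -0.10539823  0.03892052] [ -0.55635706 -18.50658408  -1.93401605]
```

View pics/c4.png

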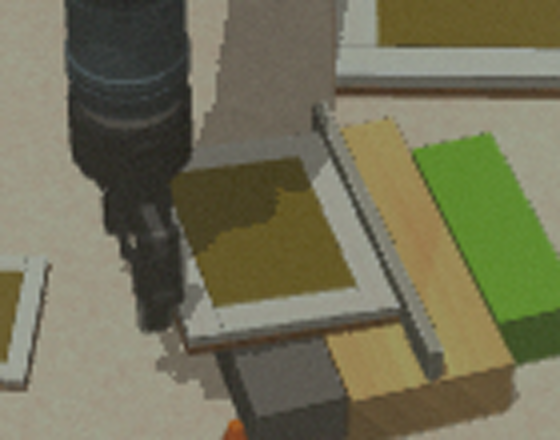

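Fingers touch the outer edge, and its near corner is at crop (190,335). I'll compare that with the predicted positions for "flat" and "lifted".

```bash
python3 - <<'E'
from h import *
import pickle
f=pickle.load(open("f0.pkl","rb"))["scene"]
print(proj(f,[[.6105,-.104,.066],[.6105,-.0955,.066],[.6105,-.096,.081],[.6105,.0445,.066]]).round(1))
E
```

```text
[[293.5 259.6]
 [296.8 258.9]
 [296.4 254.9]
 [349.7 246.9]]
```

The observed corner at (297.5,253.7) matches "lifted" (296.4,254.9), so friction levering works. I continue along the arc.

move_arm(moves=[[[0.0, 0, -0.45], 0], [[0.03, 0, -0.9], 0], [[0.08, 0, -1.5], 0], [[0.15, 0, -2.1], 0], [[0.26, 0, -2.7], 0], [[0.4, 0, -3.25], 0], [[0.55, 0, -3.8], 0], [[0.73, 0, -4.4], 0], [[0.94, 0, -4.9], 0], [[1.17, 0, -5.45], 0], [[1.17, 0, -5.45], 0]])

```text
clock: 5.3
eef_pos: [0.5197, -0.0925, 0.0946]
eef_rot: [0.004, 0.708, 0.707, -0.003]
ft_force: [-1.3, -14.6, 4.5]
finger_gap: 1.003
finger_force: 7.3
```

move_arm(moves=[[[0.2, 0, -0.5], 0], [[0.45, 0, -1.0], 0], [[0.7, 0, -1.5], 0], [[1.0, 0, -2.0], 0], [[1.35, 0, -2.45], 0], [[1.7, 0, -2.9], 0], [[2.1, 0, -3.3], 0], [[2.5, 0, -3.7], 0], [[2.9, 0, -4.1], 0], [[3.35, 0, -4.45], 0], [[3.8, 0, -4.8], 0], [[4.3, 0, -5.1], 0]])

```text
clock: 6.5
eef_pos: [0.5185, -0.0447, 0.144]
eef_rot: [-0.0, 0.707, 0.707, 0.0]
ft_force: [0.5, -2.4, 0.5]
finger_gap: 1.0
finger_force: 1.1
```

move_arm(moves=[[[0.5, 0, -0.5], 0], [[1.0, 0, -0.8], 0], [[1.5, 0, -1.05], 0], [[2.0, 0, -1.25], 0], [[2.5, 0, -1.4], 0], [[2.9, 0, -1.5], 0], [[3.3, 0, -1.6], 0], [[3.6, 0, -1.7], 0], [[3.9, 0, -1.75], 0], [[4.1, 0, -1.8], 0], [[4.3, 0, -1.8], 0], [[4.5, 0, -1.8], 0]])

```text
clock: 7.7
eef_pos: [0.5186, -0.0001, 0.1618]
eef_rot: [0.0, 0.707, 0.707, 0.0]
ft_force: [-0.1, 0.4, -0.8]
finger_gap: 1.005
finger_force: 0.1
```

move_arm(moves=[[[0.1, 0, 0], 0], [[0.2, 0, 0], 0], [[0.3, 0, 0], 0], [[0.4, 0, 0], 0], [[0.5, 0, 0], 0], [[0.6, 0, 0], 0], [[0.7, 0, 0], 0], [[0.8, 0, 0], 0], [[0.9, 0, 0], 0], [[1.0, 0, 0], 0], [[1.1, 0, 0], 0], [[1.2, 0, 0], 0]])

```text
clock: 8.9
eef_pos: [0.5185, 0.0119, 0.1618]
eef_rot: [0.0, 0.707, 0.707, -0.0]
ft_force: [1.0, -0.4, -0.0]
finger_gap: 1.003
finger_force: 0.0
```

```bash
python3 - <<'E'
from h import *
f=robot.grab_frame("scene"); g=robot.grab_frame("side"); s=robot.state(); print(s["eef_pos"],s["ft_force"])
a=cv2.resize(f["img"][140:270,270:400,::-1],(400,400),interpolation=cv2.INTER_CUBIC)
b=cv2.resize(g["img"][160:290,240:370,::-1],(400,400),interpolation=cv2.INTER_CUBIC)
cv2.imwrite("pics/c5.png",np.hstack([a,b]))
E
```

```text
[0.51855644 0.01189252 0.16178783] [ 0.2214967  -0.41488064 -0.2700558 ]
```

View pics/c5.png

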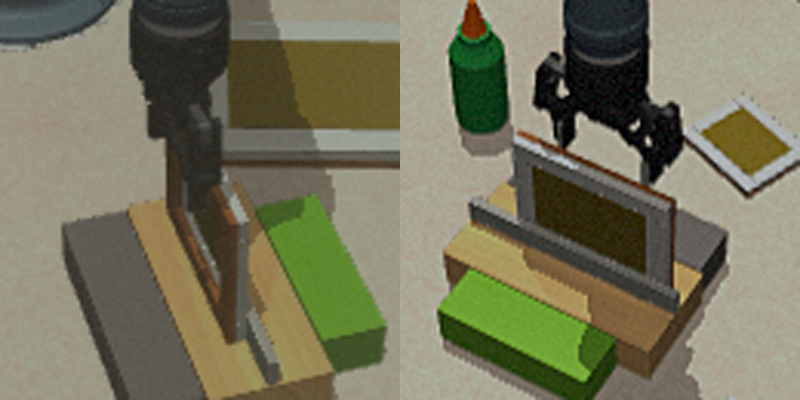

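The screen stands upright on its inner edge on the block beside the fin (top edge in the right half from (520,135) to (672,205)). Now I regrip from above across its thickness.

move_arm(moves=[[[-1, 0, 0], 0], [[-1, 0, -2], 0], [[-1, 0, -5], -0.13], [[0, 0, -6.5], -0.27], [[1, 0, -6.5], -0.41], [[2, 0, -6.5], -0.55], [[2.45, 0, -6.5], -0.7], [[2.45, 0, -6.5], -0.84], [[2.45, 0, -6.5], -0.98], [[2.45, 0, -6.5], -1.12], [[2.45, 0, -6.5], -1.26], [[2.45, 0, -6.5], -1.4]])

```text
clock: 10.2
eef_pos: [0.5186, 0.0355, 0.2268]
eef_rot: [0.0, 0.083, 0.997, -0.0]
ft_force: [-0.3, 0.5, -0.7]
finger_gap: 1.004
finger_force: 0.0
```

move_arm(moves=[[[0, 0, 0], -0.1], [[0, 0, 0], -0.173], [[0, 0, 0], -0.173]])

```text
clock: 10.5
eef_pos: [0.5186, 0.0356, 0.2268]
eef_rot: [0.0, -0.001, 1.0, -0.0]
ft_force: [-0.2, 0.4, -0.6]
finger_gap: 1.0
finger_force: 0.0
```

move_arm(moves=[[[0, 0.1, 2], 0], [[0, 0.1, 4], 0], [[0, 0.1, 5.2], 0], [[0, 0.1, 5.6], 0], [[0, 0.1, 5.6], 0]])

```text
clock: 11.0
eef_pos: [0.5182, 0.0371, 0.1704]
eef_rot: [-0.001, -0.001, 1.0, -0.0]
ft_force: [0.5, -0.3, 0.0]
finger_gap: 0.998
finger_force: 0.0
```

move_arm(moves=[[[0, 0, 0], 0], [[0, 0, 0], 0], [[0, 0, 0], 0], [[0, 0, 0], 0], [[0, 0, 0], 0], [[0, 0, 0], 0], [[0, 0, 0], 0], [[0, 0, 0], 0]], claw=1, force=40)

```text
clock: 11.8
eef_pos: [0.5189, 0.0373, 0.1712]
eef_rot: [0.0, -0.001, 1.0, 0.0]
ft_force: [-0.7, 0.5, 3.8]
finger_gap: 0.181
finger_force: 40.1
```

move_arm(moves=[[[0, 0, -1], 0], [[0, 0, -2], 0], [[0, 0, -3.2], 0], [[0, 0, -4.5], 0], [[-0.5, 0.8, -4.5], 0], [[-1, 1.6, -4.5], 0], [[-1.5, 2.4, -4.5], 0], [[-1.9, 2.9, -4.5], 0], [[-1.9, 2.9, -4.5], 0]])

```text
clock: 12.7
eef_pos: [0.5378, 0.0673, 0.215]
eef_rot: [-0.0, -0.002, 1.0, 0.0]
ft_force: [-0.7, 0.2, -4.5]
finger_gap: 0.176
finger_force: 39.3
```

```bash
python3 - <<'E'
from h import *
f=robot.grab_frame("scene"); g=robot.grab_frame("side"); s=robot.state(); print(s["eef_pos"],s["ft_force"],s["finger_gap"])
import pickle; pickle.dump((f,g),open("f1.pkl","wb"))
a=cv2.resize(f["img"][140:260,290:410,::-1],(400,400),interpolation=cv2.INTER_CUBIC)
b=cv2.resize(g["img"][175:295,240:360,::-1],(400,400),interpolation=cv2.INTER_CUBIC)
cv2.imwrite("pics/c6.png",np.hstack([a,b]))
E
```

```text
[0.53725624 0.06647878 0.21525815] [ 0.38359676 -0.81580157 -5.73459948] 0.17336370064507853
```

View pics/c6.png

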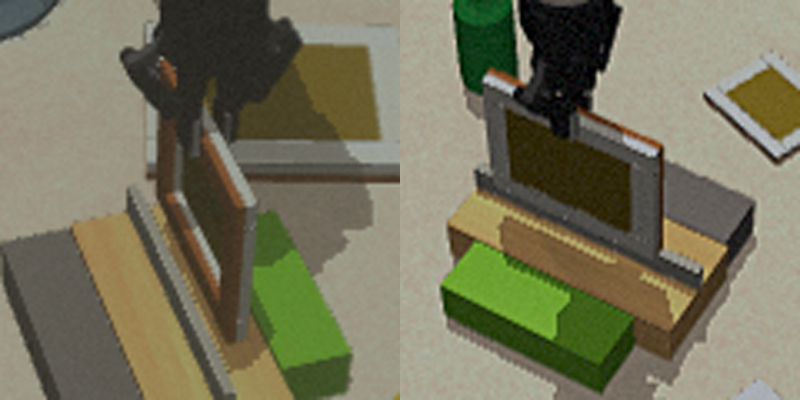

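```bash
python3 - <<'E'
from h import *
import pickle
f,g=pickle.load(open("f1.pkl","rb"))
px=(np.array([(487,76),(662,147),(655,258),(490,165)],float)-[400,0]+.5)*.3-.5+[240,175]
o,d=ray(g,px); print((o+d*((.0745-o[1])/d[:,1])[:,None]).round(4))
# refine: predicted mesh-face corners for candidate centre x
for cx in(.533,.538,.543):
    P=[[cx-.085,.0745,.235],[cx+.085,.0745,.235],[cx+.085,.0745,.095],[cx-.085,.0745,.095]]
    print(cx,((proj(g,P)-[240,175]+.5)/.3+[400,0]).round(0).tolist())
P=[[.5395-.085,.1055,.05],[.5395-.085,.1655,.05],[.5395+.085,.1655,.05],[.5395+.085,.1055,.05]]
print("board pred",((proj(g,P)-[240,175]+.5)/.3+[400,0]).round(0).tolist())
# scene: mesh/hollow near vertical edges
px=(np.array([(243,340),(252,200)],float)+.5)*.3-.5+[290,140]
o,d=ray(f,px); print("scene",(o+d*((.0745-o[1])/d[:,1])[:,None]).round(4))
E
```

```text
[[0.6151 0.0745 0.2457]
 [0.4443 0.0745 0.2551]
 [0.45   0.0745 0.1029]
 [0.6219 0.0745 0.1251]]
0.533 [[658.0, 162.0], [486.0, 84.0], [496.0, 188.0], [657.0, 265.0]]
0.538 [[653.0, 159.0], [481.0, 82.0], [492.0, 186.0], [652.0, 263.0]]
0.543 [[648.0, 157.0], [476.0, 79.0], [487.0, 184.0], [648.0, 260.0]]
board pred [[633.0, 316.0], [598.0, 365.0], [437.0, 284.0], [475.0, 239.0]]
scene [[0.6201 0.0745 0.0861]
 [0.6151 0.0745 0.226 ]]
```

Left half: the screen hangs upright beyond the fin. Right half: its mesh face points to the board side. I lower it to stand on the block.

move_arm(moves=[[[-0.3, 0, 1], 0], [[-0.3, 0, 2], 0], [[-0.3, 0, 3], 0], [[-0.3, 0, 3.7], 0], [[-0.3, 0, 4.1], 0], [[-0.3, 0, 4.3], 0], [[-0.3, 0, 4.4], 0], [[-0.3, 0, 4.5], 0], [[-0.3, 0, 4.5], 0]])

```text
clock: 13.7
eef_pos: [0.5408, 0.0663, 0.1712]
eef_rot: [0.0, -0.001, 1.0, -0.0]
ft_force: [0.3, 0.7, -4.2]
finger_gap: 0.174
finger_force: 39.4
```

move_arm(moves=[[[0, 0, 0.05], 0], [[0, 0, 0.1], 0], [[0, 0, 0.15], 0], [[0, 0, 0.2], 0], [[0, 0, 0.2], 0]])

```text
clock: 14.2
eef_pos: [0.5409, 0.0664, 0.1712]
eef_rot: [0.001, -0.001, 1.0, -0.0]
ft_force: [-5.0, 0.3, 11.2]
finger_gap: 0.177
finger_force: 41.3
```

move_arm(moves=[[[0, 0, -0.2], 0], [[0, -0.15, -0.2], 0], [[0, -0.3, -0.2], 0], [[0, -0.45, -0.2], 0], [[0, -0.45, -0.1], 0], [[0, -0.45, -0.1], 0]])

```text
clock: 14.8
eef_pos: [0.5412, 0.0628, 0.1713]
eef_rot: [0.001, -0.001, 1.0, 0.001]
ft_force: [-3.4, 4.8, 10.0]
finger_gap: 0.172
finger_force: 41.3
```

move_arm(moves=[[[0, 0, 0], 0], [[0, 0, 0], 0], [[0, 0, 0], 0], [[0, 0, -0.3], 0], [[0, 0, -0.6], 0], [[0, 0, -0.9], 0], [[0, 0, -0.9], 0]], claw=0.65)

```text
clock: 15.5
eef_pos: [0.541, 0.0617, 0.1795]
eef_rot: [0.001, -0.001, 1.0, -0.0]
ft_force: [0.9, 0.1, 0.3]
finger_gap: 0.35
finger_force: 0.0
```

move_arm(moves=[[[0, 0.3, 0], 0], [[0, 0.6, 0], 0], [[0, 0.9, 0], 0], [[0, 1.2, 0], 0], [[0, 1.4, 0], 0], [[0, 1.6, 0], 0], [[0, 1.8, 0], 0], [[0, 2.0, 0], 0], [[0, 2.2, 0], 0], [[0, 2.4, 0], 0], [[0, 2.4, 0], 0]], claw=0.72, force=20)

```text
clock: 16.6
eef_pos: [0.5404, 0.0861, 0.1788]
eef_rot: [0.0, -0.001, 1.0, 0.0]
ft_force: [-0.1, 0.6, -0.5]
finger_gap: 0.281
finger_force: 0.0
```

move_arm(moves=[[[0, 0.2, 0.15], 0], [[0, 0.4, 0.25], 0], [[0, 0.7, 0.35], 0], [[0, 1.0, 0.45], 0], [[0, 1.5, 0.6], 0], [[0, 2.1, 0.85], 0], [[0, 2.65, 1.1], 0], [[0, 3.15, 1.35], 0], [[0, 3.65, 1.65], 0], [[0, 4.1, 2.0], 0], [[0, 4.6, 2.3], 0], [[0, 4.6, 2.3], 0]], claw=0.63)

```text
clock: 17.8
eef_pos: [0.5403, 0.1326, 0.1553]
eef_rot: [-0.0, -0.002, 1.0, 0.0]
ft_force: [0.9, 2.3, 1.3]
finger_gap: 0.367
finger_force: 1.0
```

move_arm(moves=[[[0, 0.45, 0.35], 0], [[0, 0.9, 0.7], 0], [[0, 1.3, 1.1], 0], [[0, 1.7, 1.5], 0], [[0, 2.05, 1.9], 0], [[0, 2.4, 2.35], 0], [[0, 2.75, 2.8], 0], [[0, 3.05, 3.3], 0], [[0, 3.3, 3.8], 0], [[0, 3.55, 4.3], 0], [[0, 3.55, 4.3], 0]])

```text
clock: 18.9
eef_pos: [0.5399, 0.1674, 0.1118]
eef_rot: [-0.001, -0.001, 1.0, -0.0]
ft_force: [0.1, 1.8, -1.3]
finger_gap: 0.371
finger_force: 0.9
```

move_arm(moves=[[[0, 0.12, 0.22], 0], [[0, 0.24, 0.45], 0], [[0, 0.35, 0.7], 0], [[0, 0.45, 0.95], 0], [[0, 0.55, 1.2], 0], [[0, 0.63, 1.45], 0], [[0, 0.7, 1.65], 0], [[0, 0.78, 1.9], 0], [[0, 0.78, 1.9], 0]])

```text
clock: 19.8
eef_pos: [0.5403, 0.1753, 0.0935]
eef_rot: [0.0, -0.001, 1.0, 0.0]
ft_force: [0.5, 1.4, -0.1]
finger_gap: 0.373
finger_force: 2.7
```

```bash
python3 - <<'E'
from h import *
f=robot.grab_frame("scene"); g=robot.grab_frame("side"); s=robot.state(); print(s["eef_pos"],s["ft_force"],s["finger_gap"])
import pickle; pickle.dump((f,g),open("f2.pkl","wb"))
a=cv2.resize(f["img"][160:280,310:430,::-1],(400,400),interpolation=cv2.INTER_CUBIC)
b=cv2.resize(g["img"][195:315,230:350,::-1],(400,400),interpolation=cv2.INTER_CUBIC)
cv2.imwrite("pics/c7.png",np.hstack([a,b]))
E
```

```text
[0.54029928 0.17516211 0.09377762] [ 0.15446023  1.91655016 -0.29031297] 0.37284254952809465
```

View pics/c7.png

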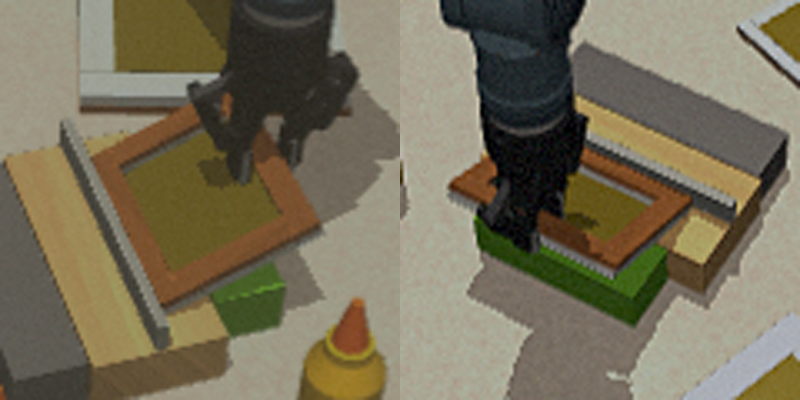

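```bash
cat > m.py <<'E'
from h import *
import pickle
f,g=pickle.load(open("f2.pkl","rb"))
S=lambda p,o:(np.array(p,float)+.5)*.3-.5+np.array(o)
def predict(im,off,cx,dx,th):
    s,c=np.sin(th),np.cos(th); P=np.array([.0545+.016*s,.05]); M=P+.14*np.array([c,s]); n=.016*np.array([-s,c])
    pts=[[x,*q] for q in(P+n,M+n) for x in(cx-.085,cx+.085)]
    return ((proj(im,pts)-off+.5)/.3+[dx,0]).round(0).tolist()
for th in(18,22,26):
  for cx in(.530,.540):
    print(th,cx,"scene",predict(f,np.array([310,160]),cx,0,np.radians(th)),"side",predict(g,np.array([230,195]),cx,400,np.radians(th)))
B=[[.5395+.085,.1055,.05],[.5395+.085,.1655,.05],[.5395-.085,.1655,.05]]
print("board",((proj(f,B)-[310,160]+.5)/.3).round(0).tolist(),((proj(g,B)-[230,195]+.5)/.3+[400,0]).round(0).tolist())
E
python3 m.py
```

```text
18 0.53 scene [[80.0, 147.0], [148.0, 293.0], [235.0, 77.0], [316.0, 218.0]] side [[705.0, 204.0], [546.0, 129.0], [625.0, 283.0], [459.0, 200.0]]
18 0.54 scene [[84.0, 155.0], [153.0, 303.0], [240.0, 84.0], [321.0, 227.0]] side [[695.0, 200.0], [537.0, 125.0], [615.0, 278.0], [450.0, 195.0]]
22 0.53 scene [[80.0, 147.0], [148.0, 294.0], [232.0, 69.0], [313.0, 211.0]] side [[705.0, 204.0], [546.0, 129.0], [627.0, 274.0], [460.0, 191.0]]
22 0.54 scene [[84.0, 155.0], [153.0, 303.0], [237.0, 77.0], [318.0, 220.0]] side [[695.0, 200.0], [537.0, 125.0], [617.0, 269.0], [451.0, 186.0]]
26 0.53 scene [[80.0, 148.0], [148.0, 294.0], [229.0, 62.0], [309.0, 204.0]] side [[705.0, 205.0], [546.0, 130.0], [630.0, 265.0], [462.0, 182.0]]
26 0.54 scene [[84.0, 156.0], [153.0, 303.0], [233.0, 70.0], [314.0, 213.0]] side [[695.0, 200.0], [537.0, 125.0], [619.0, 260.0], [453.0, 177.0]]
board [[214.0, 301.0], [286.0, 285.0], [209.0, 142.0]] [[508.0, 172.0], [471.0, 218.0], [631.0, 298.0]]
```

Right half: the screen leans at about 20°, hollow side up, with its outer bar straddled by the fingers (outer near corner at (320,225) left, (615,272) right). The inner edge is against or near the fin. I keep lowering, then pinch the outer bar lightly for the last bit.

move_arm(moves=[[[0, 0.07, 0.25], 0], [[0, 0.13, 0.5], 0], [[0, 0.19, 0.75], 0], [[0, 0.24, 1.0], 0], [[0, 0.29, 1.25], 0], [[0, 0.33, 1.5], 0], [[0, 0.33, 1.5], 0]])

```text
clock: 20.6
eef_pos: [0.5408, 0.179, 0.0792]
eef_rot: [0.001, -0.001, 1.0, 0.0]
ft_force: [0.1, 4.6, 6.1]
finger_gap: 0.369
finger_force: 23.0
```

move_arm(moves=[[[0, 0.05, -0.1], 0], [[0, 0.1, -0.15], 0], [[0, 0.15, -0.2], 0], [[0, 0.15, -0.2], 0]])

```text
clock: 21.0
eef_pos: [0.5398, 0.1799, 0.0802]
eef_rot: [-0.001, -0.001, 1.0, 0.0]
ft_force: [0.5, 3.0, -2.4]
finger_gap: 0.37
finger_force: 1.3
```

```bash
python3 - <<'E'
from h import *
f=robot.grab_frame("scene"); g=robot.grab_frame("side"); s=robot.state(); print(s["eef_pos"],s["ft_force"],s["finger_gap"],s["finger_force"])
import pickle; pickle.dump((f,g),open("f3.pkl","wb"))
# numeric corner finding: brown wood mask extents in both pictures
for n,im,(r0,r1,c0,c1) in(("scene",f,(160,270,320,425)),("side",g,(195,315,230,350))):
    a=im["img"][r0:r1,c0:c1]; h=cv2.cvtColor(a,cv2.COLOR_RGB2HSV)
    m=((h[...,0]>5)&(h[...,0]<14)&(h[...,1]>120)).astype(np.uint8)
    k=cv2.findContours(m,cv2.RETR_EXTERNAL,cv2.CHAIN_APPROX_NONE)[0]; k=np.vstack([c for c in k if len(c)>15])
    hull=cv2.approxPolyDP(cv2.convexHull(k),2.5,True).reshape(-1,2)+[c0,r0]; print(n,m.sum(),hull.tolist())
E
```

```text
[0.53969524 0.17995575 0.08014191] [ 0.11119103  2.59995582 -2.50625964] 0.3734931851000527 1.285744160413742
scene 584 [[419, 263], [414, 265], [359, 251], [340, 206], [367, 196], [393, 208], [418, 252]]
side 532 [[317, 254], [294, 280], [244, 256], [256, 245], [285, 239]]
```

```bash
cat > fit3.py <<'E'
from h import *
import pickle,sys
from scipy.optimize import least_squares
f,g=pickle.load(open(sys.argv[1],"rb"))
def corners(p):
    cx,py,th,yaw=p; s,c=np.sin(th),np.cos(th); P=np.array([py+.016*s,.05]); M=P+.14*np.array([c,s]); n=.016*np.array([-s,c])
    q={}
    for a,Q in(("i",P+n),("o",M+n)):
        for b,x in(("-",-.085),("+",.085)): q[a+b]=[cx+x-yaw*(Q[0]-py-.07),Q[0]+yaw*x,Q[1]]
    return q
obs=eval(sys.argv[2])
def res(p):
    q=corners(p); return np.concatenate([(proj(f if n=="f" else g,[q[k]])[0]-o) for n,k,o in obs]+[[(p[3])*100]])
r=least_squares(res,[.54,.0545,.2,0]); print("cx,innerY,deg,yaw",r.x[:2].round(4),np.degrees(r.x[2:]).round(2)); print(r.fun.round(1))
E
python3 fit3.py f3.pkl '[("f","i+",(359,251)),("f","i-",(340,206)),("g","i-",(317,254)),("g","o-",(294,280)),("g","o+",(244,256))]'
```

```text
cx,innerY,deg,yaw [0.5405 0.0624] [17.42  0.51]
[-0.3 -1.1 -2.7 -0.2 -0.5  1.8 -1.3  0.1 -1.4 -0.5  0.9]
```

move_arm(moves=[[[0, -0.1, -0.1], 0], [[0, -0.2, -0.2], 0], [[0, -0.3, -0.3], 0], [[0, -0.4, -0.4], 0], [[0, -0.5, -0.5], 0], [[0, -0.5, -0.5], 0]])

```text
clock: 21.7
eef_pos: [0.5399, 0.1785, 0.0863]
eef_rot: [-0.0, -0.002, 1.0, 0.004]
ft_force: [-0.3, 12.6, 0.1]
finger_gap: 0.373
finger_force: 6.1
```

move_arm(moves=[[[0, 0.1, 0.1], 0], [[0, 0.15, 0.25], 0], [[0, 0.18, 0.4], 0], [[0, 0.2, 0.55], 0], [[0, 0.22, 0.7], 0], [[0, 0.23, 0.85], 0], [[0, 0.23, 0.85], 0]])

```text
clock: 22.4
eef_pos: [0.5399, 0.1799, 0.0773]
eef_rot: [-0.0, -0.002, 1.0, 0.003]
ft_force: [-0.7, 9.7, -0.7]
finger_gap: 0.369
finger_force: 4.9
```

```bash
cat > look.py <<'E'
from h import *
import pickle,sys
f=robot.grab_frame("scene"); g=robot.grab_frame("side"); s=robot.state(); print(s["eef_pos"],s["ft_force"],s["finger_gap"],s["finger_force"])
pickle.dump((f,g),open(sys.argv[1],"wb"))
for n,im,(r0,r1,c0,c1) in(("scene",f,(160,270,320,418)),("side",g,(195,315,230,350))):
    a=im["img"][r0:r1,c0:c1]; h=cv2.cvtColor(a,cv2.COLOR_RGB2HSV)
    m=((h[...,0]>5)&(h[...,0]<14)&(h[...,1]>120)).astype(np.uint8)
    k=cv2.findContours(m,cv2.RETR_EXTERNAL,cv2.CHAIN_APPROX_NONE)[0]; k=np.vstack([c for c in k if len(c)>15])
    hull=cv2.approxPolyDP(cv2.convexHull(k),1.8,True).reshape(-1,2)+[c0,r0]; print(n,m.sum(),hull.tolist())
E
python3 look.py f4.pkl
```

```text
[0.53992275 0.17991938 0.07744447] [-0.51378987  9.84708036 -0.50692807] 0.3727732746384419 4.883735412731767
scene 537 [[417, 265], [358, 250], [340, 212], [340, 206], [367, 196], [390, 208], [396, 213], [417, 251]]
side 533 [[317, 254], [293, 281], [244, 256], [255, 246], [286, 239]]
```

```bash
python3 fit3.py f4.pkl '[("f","i+",(358,250)),("f","i-",(340,206)),("g","i-",(317,254)),("g","o-",(293,281)),("g","o+",(244,256))]'
python3 - <<'E'
from h import *
import pickle
from scipy.ndimage import gaussian_filter
# image motion of the outer short-side corner between the two frames (side cam), by patch registration
a=pickle.load(open("f3.pkl","rb"));b=pickle.load(open("f4.pkl","rb"))
for n,i,(u,v) in(("side o-",1,(293,280)),("side i-",1,(317,254)),("scene o+",0,(405,228)),("scene i+",0,(359,251))):
    p=[cv2.cvtColor(x[i]["img"][v-9:v+10,u-9:u+10],cv2.COLOR_RGB2GRAY).astype(np.float32) for x in(a,b)]
    print(n,cv2.phaseCorrelate(p[0],p[1],cv2.createHanningWindow((19,19),cv2.CV_32F)))
f,g=b
for th in(8,12,16,20):
    s,c=np.sin(np.radians(th)),np.cos(np.radians(th)); M=np.array([.0545+.016*s+.14*c,.05+.14*s]); H=M+.016*np.array([-s,c])
    print(th,"scene o+",proj(f,[[.625,*H]]).round(1),"side o-",proj(g,[[.455,*H]]).round(1),"o+",proj(g,[[.625,*H]]).round(1))
E
```

```text
cx,innerY,deg,yaw [0.5405 0.0618] [16.19  0.11]
[ 0.2 -0.2 -2.8 -0.4 -0.4  1.9 -0.6 -0.1 -1.4 -0.   0.2]
side o- ((0.05603567571918866, 0.8452660986762321), 1.018362226486206)
side i- ((-0.36934814851950115, 0.1722643030753499), 1.1823743557929993)
scene o+ ((-0.2197464477040274, 0.46189533044693576), 0.929162387251854)
scene i+ ((0.13038404181502727, 0.05887645978739897), 1.2119474309682845)
8 scene o+ [[406.7 233.4]] side o- [[293.3 283.9]] o+ [[244.1 259.1]]
12 scene o+ [[406.5 231. ]] side o- [[293.5 281.6]] o+ [[244.1 256.8]]
16 scene o+ [[406.  228.7]] side o- [[293.9 279.2]] o+ [[244.3 254.3]]
20 scene o+ [[405.3 226.4]] side o- [[294.3 276.6]] o+ [[244.5 251.8]]
```

move_arm(moves=[[[0, 0.1, 0.05], 0], [[0, 0.2, 0.1], 0], [[0, 0.25, 0.1], 0], [[0, 0.3, 0.1], 0], [[0, 0.3, 0.1], 0]], claw=0.74, force=20)

```text
clock: 23.0
eef_pos: [0.54, 0.1835, 0.077]
eef_rot: [-0.0, -0.002, 1.0, 0.003]
ft_force: [-1.6, 12.0, 1.6]
finger_gap: 0.28
finger_force: 21.7
```

move_arm(moves=[[[0, 0.1, 0], 0], [[0, 0.2, 0], 0], [[0, 0.25, 0.15], 0], [[0, 0.25, 0.3], 0], [[0, 0.25, 0.45], 0], [[0, 0.25, 0.6], 0], [[0, 0.25, 0.6], 0]])

```text
clock: 23.7
eef_pos: [0.5402, 0.1842, 0.0708]
eef_rot: [0.0, -0.002, 1.0, 0.001]
ft_force: [-1.8, 8.1, 2.8]
finger_gap: 0.277
finger_force: 24.4
```

move_arm(moves=[[[0, 0.05, 0.15], 0], [[0, 0.1, 0.3], 0], [[0, 0.1, 0.45], 0], [[0, 0.1, 0.6], 0], [[0, 0.1, 0.6], 0]])

```text
clock: 24.2
eef_pos: [0.5402, 0.1852, 0.0644]
eef_rot: [0.0, -0.002, 1.0, 0.002]
ft_force: [0.2, 6.8, -0.6]
finger_gap: 0.262
finger_force: 16.6
```

```bash
python3 look.py f5.pkl; python3 - <<'E'
from h import *
import pickle
a=pickle.load(open("f4.pkl","rb"));b=pickle.load(open("f5.pkl","rb"))
for n,i,(u,v) in(("side o-",1,(293,280)),("side i-",1,(317,254)),("scene o+",0,(405,228)),("scene i+",0,(359,251))):
    p=[cv2.cvtColor(x[i]["img"][v-9:v+10,u-9:u+10],cv2.COLOR_RGB2GRAY).astype(np.float32) for x in(a,b)]
    print(n,np.round(cv2.phaseCorrelate(p[0],p[1],cv2.createHanningWindow((19,19),cv2.CV_32F))[0],2))
E
```

```text
[0.54018733 0.18513679 0.0644162 ] [ 0.93511996  7.50443382 -1.0402875 ] 0.2624196096171562 16.580646600414184
scene 506 [[417, 265], [357, 248], [344, 221], [341, 207], [381, 196], [417, 250]]
side 564 [[317, 255], [293, 285], [244, 260], [253, 250], [284, 238]]
side o- [-0.01  3.9 ]
side i- [ 0.22 -0.02]
scene o+ [-0.13 -0.1 ]
scene i+ [-0.09  0.07]
```

move_arm(moves=[[[0, 0, 0.15], 0], [[0, 0, 0.3], 0], [[0, 0, 0.45], 0], [[0, 0, 0.6], 0], [[0, 0, 0.75], 0], [[0, 0, 0.9], 0], [[0, 0, 0.9], 0]])

```text
clock: 25.0
eef_pos: [0.5402, 0.185, 0.0553]
eef_rot: [-0.0, -0.002, 1.0, 0.001]
ft_force: [0.4, 6.1, -0.9]
finger_gap: 0.265
finger_force: 9.3
```

move_arm(moves=[[[0, 0, 0.1], 0], [[0, 0, 0.2], 0], [[0, 0, 0.3], 0], [[0, 0, 0.4], 0], [[0, 0, 0.4], 0]])

```text
clock: 25.5
eef_pos: [0.5403, 0.1849, 0.053]
eef_rot: [0.0, -0.002, 1.0, 0.001]
ft_force: [-3.6, 6.4, 10.2]
finger_gap: 0.262
finger_force: 14.3
```

```bash
python3 look.py f6.pkl; python3 - <<'E'
from h import *
import pickle
f,g=pickle.load(open("f6.pkl","rb"))
for th in(0,2,4,6):
    s,c=np.sin(np.radians(th)),np.cos(np.radians(th)); M=np.array([.0545+.016*s+.14*c,.05+.14*s]); H=M+.016*np.array([-s,c])
    print(th,"side o-",proj(g,[[.455,*H]]).round(1),"o+",proj(g,[[.625,*H]]).round(1))
E
```

```text
[0.54024284 0.18488387 0.05303478] [-3.75159011  4.76959722 10.31768013] 0.26214932149900905 14.249270986765623
scene 513 [[417, 265], [359, 251], [338, 207], [371, 203], [396, 220], [417, 251]]
side 612 [[317, 254], [293, 288], [245, 264], [254, 251], [282, 237]]
0 side o- [[293.2 288.1]] o+ [[244.5 263.3]]
2 side o- [[293.2 287.1]] o+ [[244.3 262.3]]
4 side o- [[293.2 286.1]] o+ [[244.2 261.3]]
6 side o- [[293.2 285. ]] o+ [[244.1 260.2]]
```

Flat now: the outer corners at side (293,288) and (245,264) match the prediction for 0°. I release, back off and measure.

move_arm(moves=[[[0, 0, -0.2], 0], [[0, 0, -0.3], 0], [[0, 0, -0.3], 0], [[0, 0, -0.3], 0], [[0, 0, -0.6], 0], [[0, 0, -1.5], 0], [[0, 0, -3], 0], [[0, 0, -6], 0], [[0, 0, -10], 0], [[4, 5, -14], 0], [[8, 8, -16], 0], [[12, 10, -16], 0]], claw=0.5)

```text
clock: 26.8
eef_pos: [0.4391, 0.2742, 0.2111]
eef_rot: [0.003, -0.0, 1.0, 0.001]
ft_force: [0.4, 1.9, 0.2]
finger_gap: 0.501
finger_force: 0.0
```

```bash
python3 look.py f7.pkl; python3 - <<'E'
from h import *
import pickle
f,g=pickle.load(open("f7.pkl","rb"))
a=cv2.resize(f["img"][170:290,310:430,::-1],(400,400),interpolation=cv2.INTER_CUBIC)
b=cv2.resize(g["img"][200:320,230:350,::-1],(400,400),interpolation=cv2.INTER_CUBIC)
cv2.imwrite("pics/c8.png",np.hstack([a,b]))
E
```

```text
[0.43421626 0.27522326 0.21034793] [-0.09325084  0.47391288 -0.27503434] 0.5038133275454133 0.0
scene 598 [[417, 265], [359, 251], [338, 207], [376, 199], [384, 202], [417, 251]]
side 609 [[245, 263], [262, 242], [300, 246], [317, 254], [293, 288]]
```

View pics/c8.png

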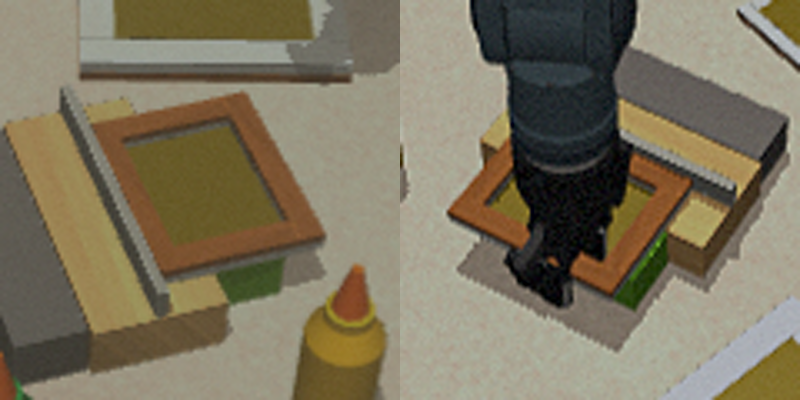

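```bash
python3 - <<'E'
from h import *
import pickle
from scipy.optimize import minimize
f0=pickle.load(open("f0.pkl","rb")); f1=pickle.load(open("f7.pkl","rb"))
def hullmask(im,P,s=4):
    p=(proj(im,P)+.5)*s; m=np.zeros((480*s,640*s),np.uint8); cv2.fillConvexPoly(m,cv2.convexHull(np.round(p*16).astype(np.int32)),1,shift=4)
    return cv2.resize(m.astype(np.float32),(640,480),interpolation=cv2.INTER_AREA)
box=lambda x,y,z0,z1,l,w:[[x+a*l/2,y+b*w/2,z] for a in(-1,1) for b in(-1,1) for z in(z0,z1)]
for i,n in enumerate(("scene","side")):
    im=f0[n]; h=cv2.cvtColor(im["img"],cv2.COLOR_RGB2HSV)
    G=((h[...,0]>35)&(h[...,0]<65)&(h[...,1]>120)).astype(np.float32); W=np.zeros_like(G); 
    pr=proj(im,[[.54,.1355,.04]])[0].astype(int); W[pr[1]-35:pr[1]+35,pr[0]-38:pr[0]+38]=1
    r=minimize(lambda p:(np.abs(hullmask(im,box(p[0],p[1],0,.05,.17,.06))-G)*W).sum(),[.54,.1355],method="Nelder-Mead",options=dict(initial_simplex=[[.54,.1355],[.546,.1355],[.54,.141]]))
    print(n,"board",r.x.round(4),r.fun)
    im=f1[i]; o=np.array([310,170]) if i==0 else np.array([230,200]); dx=0 if i==0 else 400
    C={0:[((245,93),(-1,1)),((324,238),(1,1)),((163,274),(1,-1))],1:[((448,213),(1,1)),((611,293),(-1,1)),((691,182),(-1,-1))]}[i]
    for px,(sx,sy) in C:
        q=atz(im,[(np.array(px)-[dx,0]+.5)*.3-.5+o],.066)[0]; print("  screen centre from corner",(q[:2]-[sx*.085,sy*.07]).round(4))
E
```

```text
scene board [0.5351 0.1385] 457.5
  screen centre from corner [0.5471 0.1238]
  screen centre from corner [0.549  0.1223]
  screen centre from corner [0.5481 0.1303]
side board [0.5403 0.1335] 84.5
  screen centre from corner [0.5406 0.1258]
  screen centre from corner [0.5416 0.1234]
  screen centre from corner [0.5427 0.1262]
```

```bash
python3 - <<'E'
from h import *
import pickle
from scipy.optimize import minimize
f0=pickle.load(open("f0.pkl","rb"));f1=pickle.load(open("f7.pkl","rb"))
def hm(im,P,s=4):
    p=(proj(im,P)+.5)*s; m=np.zeros((480*s,640*s),np.uint8); cv2.fillConvexPoly(m,cv2.convexHull(np.round(p*16).astype(np.int32)),1,shift=4)
    return cv2.resize(m.astype(np.float32),(640,480),interpolation=cv2.INTER_AREA)
box=lambda x,y,z0,z1,l,w:[[x+a*l/2,y+b*w/2,z] for a in(-1,1) for b in(-1,1) for z in(z0,z1)]
im=f0["scene"]; a=im["img"].astype(int); G=((a[...,1]>a[...,0]*1.15)&(a[...,1]>a[...,2]*1.5)).astype(np.uint8)
n,L=cv2.connectedComponents(G); G=(L==L[232,375]).astype(np.float32); ys,xs=np.where(G); print(G.sum(),xs.min(),xs.max(),ys.min(),ys.max())
r=minimize(lambda p:np.abs(hm(im,box(p[0],p[1],0,.05,.17,.06))-G).sum(),[.542,.1355],method="Nelder-Mead",options=dict(initial_simplex=[[.542,.1355],[.548,.1355],[.542,.141]]))
print("scene board",r.x.round(4),r.fun)
im=f1[0]; h=cv2.cvtColor(im["img"],cv2.COLOR_RGB2HSV)
m=((h[...,0]>5)&(h[...,0]<14)&(h[...,1]>120)).astype(np.uint8); m[:,411:]=0; m[:165]=0
n,L=cv2.connectedComponents(m); k=max(range(1,n),key=lambda i:(L==i)[190:260,330:412].sum())
c=np.argwhere(L==k)[:,::-1]; q=cv2.approxPolyDP(cv2.convexHull(c.astype(np.int32)),2,True).reshape(-1,2); print(q.tolist()); print(atz(im,q,.066)[:,:2].round(4).tolist())
E
```

```text
1190.0 353 394 203 260
scene board [0.5386 0.1372] 416.0625
[[397, 227], [390, 225], [379, 201], [385, 203]]
[[0.5795, 0.1871], [0.5673, 0.1722], [0.4719, 0.1777], [0.4842, 0.1906]]
```

```bash
python3 - <<'E'
from h import *
import pickle
from scipy.optimize import minimize
f0=pickle.load(open("f0.pkl","rb"));f1=pickle.load(open("f7.pkl","rb"))
def hm(im,P,s=4):
    p=(proj(im,P)+.5)*s; m=np.zeros((480*s,640*s),np.uint8); cv2.fillConvexPoly(m,cv2.convexHull(np.round(p*16).astype(np.int32)),1,shift=4)
    return cv2.resize(m.astype(np.float32),(640,480),interpolation=cv2.INTER_AREA)
def vis(x,y): # top face + near end face
    return [[x+a*.085,y+b*.03,.05] for a in(-1,1) for b in(-1,1)]+[[x+.085,y+b*.03,0] for b in(-1,1)]
im=f0["scene"]; a=im["img"].astype(int); G=((a[...,1]>a[...,0]*1.15)&(a[...,1]>a[...,2]*1.5)).astype(np.uint8)
n,L=cv2.connectedComponents(G); G=(L==L[232,375]).astype(np.float32)
r=minimize(lambda p:np.abs(hm(im,vis(*p))-G).sum(),[.542,.1355],method="Nelder-Mead",options=dict(initial_simplex=[[.542,.1355],[.548,.1355],[.542,.141]]))
print("scene board",r.x.round(4),r.fun)
# screen in both: top hollow-face + alloy, silhouette against non-screen, by brown/olive/grey colours: brown-frame IoU
for i,n in enumerate(("scene","side")):
    im=f1[i]; a=im["img"].astype(int); B=((a[...,0]>a[...,1]*1.35)&(a[...,0]>a[...,2]*1.8)&(a[...,0]>60)).astype(np.float32)
    W=hm(im,[[x,y,.066] for x in(.44,.64) for y in(.04,.21)])>0
    if i==0: W[:,412:]=0
    else:
        W[:, :]=W; 
    fr=lambda x,y:hm(im,[[x+u*.085,y+v*.07,.066] for u in(-1,1) for v in(-1,1)])-hm(im,[[x+u*.063,y+v*.048,.066] for u in(-1,1) for v in(-1,1)])
    dark=(a.sum(2)<110) if i==1 else np.zeros(a.shape[:2],bool)
    W=W&~cv2.dilate(dark.astype(np.uint8),np.ones((5,5))).astype(bool)
    r=minimize(lambda p:(np.abs(fr(*p)-B)*W).sum(),[.543,.125],method="Nelder-Mead",options=dict(initial_simplex=[[.543,.125],[.549,.125],[.543,.130]]))
    print(n,"screen",r.x.round(4),r.fun,(B*W).sum())
E
```

```text
scene board [0.538  0.1358] 265.75
scene screen [0.5458 0.1243] 203.875 1120.0
side screen [0.5433 0.1243] 50.1875 550.0
```

The final view shows the screen flat, hollow side up, square and close to the fin (left: outer corners (245,93) and (324,238)). It is about 3–4 mm too far along +x relative to the board. I'll push its +x end with shut fingers that also reach below the board top, until they stop on the board's own end.

move_arm(moves=[[[-3, -2, 0], 0], [[-7, -4.5, 0], 0], [[-11, -7.5, 0], 0], [[-15, -10, 0], 0], [[-19, -13, 0], 0], [[-22, -15.5, 0], 0], [[-23, -15.5, 0], 0], [[-23, -15.5, 2], 0], [[-23, -15.5, 2], 0]], claw=1)

```text
clock: 27.8
eef_pos: [0.6672, 0.1166, 0.1847]
eef_rot: [-0.002, -0.0, 1.0, -0.0]
ft_force: [-0.4, 0.1, -0.5]
finger_gap: 0.001
finger_force: 0.0
```

move_arm(moves=[[[1.7, 1.3, 0], 0], [[1.7, 1.3, 0], 0], [[1.7, 1.3, 4], 0], [[1.7, 1.3, 8], 0], [[1.7, 1.3, 11.5], 0], [[1.7, 1.3, 14], 0], [[1.7, 1.3, 15.3], 0], [[1.7, 1.3, 15.3], 0]])

```text
clock: 28.6
eef_pos: [0.6498, 0.1305, 0.0331]
eef_rot: [-0.002, -0.001, 1.0, -0.0]
ft_force: [0.2, -0.7, 0.5]
finger_gap: -0.0
finger_force: 0.0
```

move_arm(moves=[[[0.3, 0, 0], 0], [[0.6, 0, 0], 0], [[0.8, 0, 0], 0], [[1.0, 0, 0], 0], [[1.1, 0, 0], 0], [[1.1, 0, 0], 0]])

```text
clock: 29.2
eef_pos: [0.64, 0.1309, 0.035]
eef_rot: [0.0, -0.001, 1.0, -0.0]
ft_force: [-0.9, -0.5, -0.8]
finger_gap: -0.0
finger_force: 0.0
```

move_arm(moves=[[[0.1, 0, 0], 0], [[0.2, 0, 0], 0], [[0.3, 0, 0], 0], [[0.3, 0, 0], 0]])

```text
clock: 29.6
eef_pos: [0.6375, 0.1309, 0.0347]
eef_rot: [0.0, -0.001, 1.0, -0.0]
ft_force: [1.9, 0.7, -1.0]
finger_gap: 0.002
finger_force: 0.9
```

move_arm(moves=[[[0.1, 0, 0], 0], [[0.2, 0, 0], 0], [[0.2, 0, 0], 0]])

```text
clock: 29.9
eef_pos: [0.6351, 0.1309, 0.0347]
eef_rot: [0.0, -0.001, 1.0, -0.0]
ft_force: [2.2, 1.1, -0.6]
finger_gap: 0.003
finger_force: 0.9
```

move_arm(moves=[[[0.1, 0, 0], 0], [[0.2, 0, 0], 0], [[0.2, 0, 0], 0]])

```text
clock: 30.2
eef_pos: [0.6334, 0.1309, 0.0348]
eef_rot: [0.0, -0.001, 1.0, -0.0]
ft_force: [3.1, 0.2, -1.2]
finger_gap: -0.003
finger_force: 1.6
```

move_arm(moves=[[[0.1, 0, 0], 0], [[0.1, 0, 0], 0], [[0.1, 0, 0], 0]])

```text
clock: 30.5
eef_pos: [0.6334, 0.1309, 0.0348]
eef_rot: [0.001, -0.001, 1.0, 0.0]
ft_force: [5.2, -0.9, -3.1]
finger_gap: 0.004
finger_force: 2.8
```

The fingers stopped hard on the board's end at x≈0.624, so the ends are level. I back away and check.

move_arm(moves=[[[-0.5, 0, 0], 0], [[-1.2, 0, 0], 0], [[-1.2, 0, -4], 0], [[-1.2, 0, -8], 0], [[-1.2, 0, -12], 0], [[-1.2, 0, -16], 0], [[-1.2, 0, -19], 0], [[1, -5, -20], 0], [[3, -10, -20], 0], [[5, -15, -20], 0], [[7, -20, -20], 0], [[9, -25, -20], 0]])

```text
clock: 31.7
eef_pos: [0.549, -0.1014, 0.2348]
eef_rot: [-0.0, -0.001, 1.0, 0.0]
ft_force: [1.1, -1.6, 0.3]
finger_gap: -0.002
finger_force: 0.0
```

```bash
python3 look.py f8.pkl; python3 - <<'E'
from h import *
import pickle
from scipy.optimize import minimize
def hm(im,P,s=4):
    p=(proj(im,P)+.5)*s; m=np.zeros((480*s,640*s),np.uint8); cv2.fillConvexPoly(m,cv2.convexHull(np.round(p*16).astype(np.int32)),1,shift=4)
    return cv2.resize(m.astype(np.float32),(640,480),interpolation=cv2.INTER_AREA)
for nm in("f7.pkl","f8.pkl"):
    im=pickle.load(open(nm,"rb"))[1]; a=im["img"].astype(int); B=((a[...,0]>a[...,1]*1.35)&(a[...,0]>a[...,2]*1.8)&(a[...,0]>60)).astype(np.float32)
    W=hm(im,[[x,y,.066] for x in(.44,.64) for y in(.04,.21)])>0
    W=W&~cv2.dilate((a.sum(2)<110).astype(np.uint8),np.ones((5,5))).astype(bool)
    def rect(p,l,w):
        c,s=np.cos(p[2]),np.sin(p[2]); return [[p[0]+u*l*c-v*w*s,p[1]+u*l*s+v*w*c,.066] for u in(-1,1) for v in(-1,1)]
    r=minimize(lambda p:(np.abs(hm(im,rect(p,.085,.07))-hm(im,rect(p,.063,.048))-B)*W).sum(),[.541,.125,0],method="Nelder-Mead",options=dict(initial_simplex=[[.541,.125,0],[.547,.125,0],[.541,.130,0],[.541,.125,.03]]))
    print(nm,r.x[:2].round(4),np.degrees(r.x[2]).round(2),r.fun,(B*W).sum())
E
```

```text
[ 0.5478845  -0.10499808  0.23479609] [-0.04616603  0.12896156 -0.37246918] 0.0008778271519733443 0.0
scene 559 [[417, 265], [359, 248], [337, 206], [381, 197], [416, 250]]
side 872 [[271, 232], [316, 255], [313, 263], [294, 289], [246, 264]]
f7.pkl [0.5432 0.1243] -0.03 49.9375 550.0
f8.pkl [0.5393 0.124 ] 0.44 72.0 863.0
```

```bash
python3 -c "
from plant import robot
print(robot.hand_in())"
```

```text
the job is handed in; nothing more can be done
None
```

The screen lies flat, mesh side down, on the board and block: inner edge at the fin, square to about 0.4°, ends level with the board to about 1 mm by camera fit; bystanders untouched, about 32 s used, handed in with no verdict returned.

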